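# Return the reagent bottles to their spill trays

## Robot

A 7-joint arm with a two-finger parallel gripper is mounted at the origin on the work surface. World frame = base frame: x ahead of the robot, y to its left, z up, the work surface at z = 0. Lengths are in m, angles in rad, forces in N, time in s.
With the tool pointing down it reaches from about 0.4 to 0.85 m from the base axis. Payload 4.5 kg.
Tool frame: the origin (TCP) lies at the very end of the fingers, on their centre line; the grasp point (between the pads) lies 19 mm behind it; z points along the fingers, y is the line along which they close (so a half turn about z gives the same grasp; the last joint's range is limited). The gripper opens to 88 mm and grips with 3 to 60 N. Pads are 18 mm wide; open, the fingers measure 123 mm over their backs; the gripper's body (75 mm by 187 mm) begins 45 mm behind the grasp point.
Start: joints at [1.369, 0.689, -0.195, 1.565, 0.157, 0.902, -0.215], TCP at [0.146, -0.608, 0.239] pointing down, gripper open.
Joint ranges: [-3.01, 3.01], [-0.46, 2.08], [-1.47, 1.51], [0.13, 2.56], [-1, 4.14], [0.04, 2.09], [-2.66, 2.66]. Speed limits (rad/s): [2.57, 2.57, 3.14, 3.14, 3.14, 3.14, 3.14].

## Interface

Orientations are given as a unit quaternion [x, y, z, w].
In Python, from plant import r gives the robot as it stands. The module is installed in compiled form; this text tells all that it offers.
- The arm moves only by the tool step_arm, never from a script. Its argument "increments" is a list of rows, each a list of 2 entries, a list of its own where there are three numbers: the shift along the world's x, y, z in cm, then the turn, a rotation vector about the world's x, y, z in degrees. A call has exactly 10 rows; each row shifts and turns the commanded pose from where the row before left it; what a row does not reach is not made up. A row lasts 1/10 s, in which the tool goes at most 50 mm and 8.59 degrees, less where a joint would pass 70% of its speed; a pose out of reach is approached as far as the arm can. A call is refused whole if a number of a shift passes 5 or a number of a turn 8.59, either way. A call with a gripper value outside its range is refused whole. "fingers" is the opening, from 0 (shut) to 1 (fully open), set as the call begins (left out, the last holds). The fingers move at their own pace and stop on an object; "grip_force" is the grip in N (left out, the last holds). Time passes only in rows, so rows that do not move let the fingers close, or fill a call up. It gives the time, the measured TCP pose, the force, the opening and the grip force at its end, in the units of the state.
- r.get_state(): the state, without advancing time (a new reading comes with each control period).
- r.snapshot(name): name is "scene" or "side" or "wrist"; returns (picture, depth): 420x560x3 uint8, red, green, blue; 420x560 float32, m along the optical axis (not along the pixel's ray), 0 where there is no reading.
- r.calibration(name): a dict with "fov_y" (degrees; the focal length in pixels is half the picture's height over the tangent of half this angle, whatever the lens; pixels are square), "cx", "cy" (the principal point, pixels), "k1" (the pictures are not rectified: a ray, as slopes to the right and down, at radius r is drawn at 1 + k1 r^2 times it, then the intrinsics apply), "R" (3x3) and "t" (3): a world point X has camera coordinates R X + t. Camera axes: x right, y down, z forward; pixel columns grow to the right and rows downward; lengths in m; the calibration is good to about 2 mm. A picture is of the moment at which its call begins: read the wrist's pose just before it. calibration takes no time and is no camera call; for the wrist camera it gives the pose at the moment of the call.
- r.finish_job(): hands the job in; it is judged then, once.
The state is a dict: "clock": time; "q": joint angles; "qd": joint speeds; "joint_torque": joint torques, N m; "tool_pos": TCP position; "eef_rot": TCP orientation; "contact_force": force on the tool from outside, world axes, zero at the start; "moment": the same for the moment, N m; "opening": opening from 0.0 (shut) to 1.0 (fully open); "finger_force": force on a finger pad.
Only numpy, scipy, OpenCV 4.12 (cv2) and the standard library are available. Lean on these libraries where they do the work, as an engineer would, in place of code of your own. Each camera call takes 0.05 s, during which the arm holds its last target. There are 200 camera calls.

## Task

Put the four reagent bottles away: stand each one upright, flat on the floor of the spill tray of its own colour, inside the rim, with the square bottle's sides parallel to those of its tray. Keep the bottles upright all the while, and leave the glass flask and the beaker that stand among them where they are.

Things in the scene. Friction and masses are not known exactly. Their poses are not given: they have to be found in the camera images.
- blue_bottle_c (a point): Round white bottle with blue cap and blue band, 76 mm high, body 48 mm in diameter up to 51 mm, cap 38 mm in diameter. The point is on its axis, half-way up; z is up. Loose, 0.07 to 0.19 kg. 
- red_bottle_c (a point): Square white bottle with round red cap and red band, 78 mm high, body 44 mm by 44 mm up to 56 mm, cap 36 mm in diameter. x and y are square to its sides. The point is on its axis, half-way up; z is up. Loose, 0.07 to 0.19 kg. 
- yellow_jar_c (a point): Low round white jar with wide yellow cap and yellow band, 58 mm high, body 52 mm in diameter up to 39 mm, cap 48 mm in diameter. The point is on its axis, half-way up; z is up. Loose, 0.07 to 0.19 kg. 
- green_bottle_c (a point): Slim round white bottle with green cap and green band, 80 mm high, body 40 mm in diameter up to 54 mm, cap 28 mm in diameter. The point is on its axis, half-way up; z is up. Loose, 0.07 to 0.19 kg. 
- blue_tray: Flat round blue spill tray, 78 mm in diameter outside, 72 mm inside. Origin: centre of its underside, on the bench; z up. Fixed to the bench. Floor 4 mm above the bench, rim 8 mm above the bench and 3 mm thick. 
- red_tray: Flat square red spill tray, 70 mm by 70 mm outside, 64 mm by 64 mm inside; x and y are square to its sides. Origin: centre of its underside, on the bench; z up. Fixed to the bench. Floor 4 mm above the bench, rim 8 mm above the bench and 3 mm thick. 
- yellow_tray: Flat round yellow spill tray, 82 mm in diameter outside, 76 mm inside. Origin: centre of its underside, on the bench; z up. Fixed to the bench. Floor 4 mm above the bench, rim 8 mm above the bench and 3 mm thick. 
- green_tray: Flat round green spill tray, 70 mm in diameter outside, 64 mm inside. Origin: centre of its underside, on the bench; z up. Fixed to the bench. Floor 4 mm above the bench, rim 8 mm above the bench and 3 mm thick. 
- flask_c (a point): Small conical glass flask, to be left alone: 80 mm high, base 52 mm in diameter, neck 24 mm. The point is on its axis, half-way up. Loose.
- beaker_c (a point): Small glass beaker, to be left alone: 65 mm high, 52 mm in diameter at the rim. The point is on its axis, half-way up. Loose.
Mind the look-alikes: they are no part of the job. What is shaped like the part that bears red_bottle_c but purple is not meant.

How it is judged:
At the end, for the whole second after the job is handed in: Each bottle stands released and at rest in the tray of its colour, within 16 mm of its centre, within 3 mm of seated height, tilted under 0.1 rad; the square one within 0.25 rad of parallel to its tray. Flask and beaker are within 30 mm of where they were (horizontal distance between blue_bottle_c and blue_tray below 0.016 m and z of blue_bottle_c in the frame of blue_tray between 0.039 and 0.045 m and angle between each of blue_bottle_c, red_bottle_c, yellow_jar_c, green_bottle_c's own z axis and vertical below 0.1 rad and linear speed of each of blue_bottle, red_bottle, yellow_jar, green_bottle below 0.02 m/s and horizontal distance between red_bottle_c and red_tray below 0.016 m and z of red_bottle_c in the frame of red_tray between 0.04 and 0.046 m and horizontal distance between yellow_jar_c and yellow_tray below 0.016 m and z of yellow_jar_c in the frame of yellow_tray between 0.03 and 0.036 m and horizontal distance between green_bottle_c and green_tray below 0.016 m and z of green_bottle_c in the frame of green_tray between 0.041 and 0.047 m and (angle between the x axis of red_bottle_c and the x axis of red_tray, either way round below 0.25 rad or angle between the x axis of red_bottle_c and the y axis of red_tray, either way round below 0.25 rad) and distance of each of flask_c, beaker_c from where it was at the start of the episode below 0.03 m); the robot touches nothing.
It fails at once if a reagent bottle is tipped more than 35 degrees (angle between any of blue_bottle_c, red_bottle_c, yellow_jar_c, green_bottle_c's own z axis and vertical above 0.61 rad).
It fails at once if the flask or the beaker is pushed more than 30 mm or tipped more than 25 degrees (distance of any of flask_c, beaker_c from where it was at the start of the episode above 0.03 m or angle between any of flask_c, beaker_c's own z axis and vertical above 0.44 rad).
It also fails if it takes over 106 s, if anything falls off the work surface, if the arm or the gripper's body presses on something with over 40 N, if the wrist force passes 120 N, or if a joint passes its speed limit or range.

## Working session

There is one attempt and no reset: what is moved stays moved. The work goes in short steps, Python scripts to look and compute and a tool call to move; the robot and the scene stay as the last step left them, time stands still between calls to the robot, and variables do not carry over. Pictures are saved under pics/ and viewed, at most 14 in all, crops included, and the job is handed in when it is done.

Besides the shell and the picture viewer there is one more tool, called as a command line: name --argument value ..., lists and objects as JSON in quotes. step_arm: Moves the arm, as the interface text tells. Its arguments: {"type":"object","properties":{"increments":{"type":"array","items":{"type":"array"}},"fingers":{"type":"number"},"grip_force":{"type":"number"}},"required":["increments"]}

```bash
mkdir -p pics; cat > h.py <<'E'
import numpy as np, cv2
from plant import r
def world(name,d,cal):
    H,W=d.shape; f=H/2/np.tan(np.radians(cal['fov_y'])/2)
    K=np.array([[f,0,cal['cx']],[0,f,cal['cy']],[0,0,1]])
    v,u=np.mgrid[:H,:W].astype(float)
    p=cv2.undistortPoints(np.stack([u,v],-1).reshape(-1,1,2),K,np.array([cal['k1'],0,0,0,0.])).reshape(H,W,2)
    X=np.dstack([p*d[...,None],d])
    return (X-np.array(cal['t']))@np.array(cal['R'])  # R^T(X-t)
def look(name,fn=None):
    cal=r.calibration(name); im,d=r.snapshot(name)
    if fn: cv2.imwrite('pics/'+fn,im[...,::-1])
    return im,d,world(name,d,cal)
E
python3 - <<'E'
from h import *
for n in('scene','side','wrist'):
    im,d,X=look(n,n+'0.png'); np.savez(n+'0.npz',im=im,d=d,X=X); c=r.calibration(n); print(n,c['fov_y'],c['k1'],-np.array(c['R']).T@c['t'])
s=r.get_state();print(s)
E
```

```text
scene 43.96918374019484 -0.13193992658254058 [ 1.31150068 -0.2290751   0.747278  ]
side 44.184767418370484 0.06351933237512998 [ 0.25970271 -0.70856284  0.8546248 ]
wrist 70.01945685573615 -0.05982392137776746 [ 0.22149218 -0.5899529   0.38456676]
{'clock': 0.15, 'q': array([ 1.36880753,  0.689804  , -0.19453522,  1.56608581,  0.15730969,
        0.90251725, -0.21509482]), 'qd': array([ 0.00073399, -0.00180187, -0.00139474, -0.00287157,  0.00121717,
       -0.00140662,  0.00156909]), 'joint_torque': array([-2.04364442e-03, -5.27861917e+01, -1.26857020e+00, -1.53585935e+01,
       -5.24724321e-02,  3.91474343e-03,  1.03130267e-04]), 'tool_pos': array([ 0.14585988, -0.60724654,  0.23809171]), 'eef_rot': array([ 9.93053532e-01,  1.17661280e-01, -1.37076527e-04, -6.98265408e-04]), 'contact_force': array([ 0.29991139,  0.30910931, -0.14320734]), 'moment': array([0.06062114, 0.00033156, 0.02441566]), 'finger_force': 0.0, 'opening': 0.9978986063152129}
```

View pics/scene0.png

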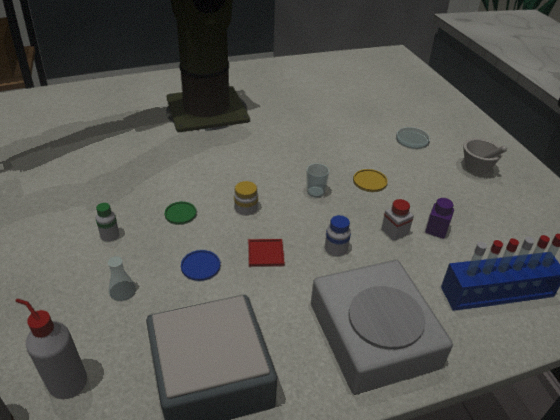

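View pics/side0.png

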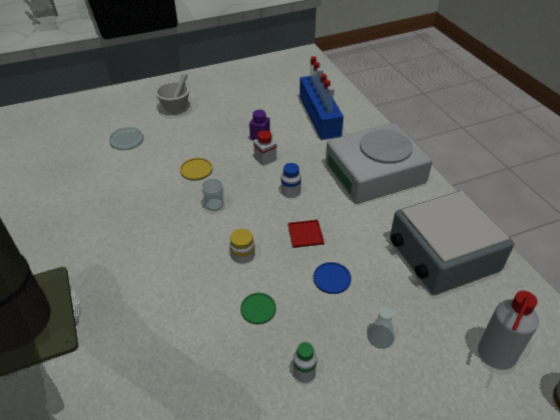

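The scene view shows trays at green (181,212), blue (200,265), red (266,252) and yellow (370,180). The bottle caps are at green (106,210), yellow (245,188), blue (340,222) and red (400,206). The purple decoy is at (440,210), the beaker at (317,180) and the flask at (120,278). The side view agrees.

```bash
cat > m.py <<'E'
from h import *
TOP={'blue':.076,'red':.078,'yellow':.058,'green':.080}
HUE={'blue':(105,128),'red':(-8,8),'yellow':(15,32),'green':(45,80)}
R={'blue':.019,'red':.018,'yellow':.024,'green':.014}
def masks(im):
    h=cv2.cvtColor(im,cv2.COLOR_RGB2HSV).astype(int); H=h[...,0]
    return {c:(((H>=a)&(H<=b))|((H-180>=a)&(H-180<=b)))&(h[...,1]>110)&(h[...,2]>40) for c,(a,b) in HUE.items()}
def measure(im,X):
    out={}
    for c,m in masks(im).items():
        P=X[m]; P=P[np.isfinite(P).all(1)&(P[:,0]>.2)&(P[:,0]<.9)&(abs(P[:,1])<.6)]
        for nm,lo,hi in(('tray',-.004,.013),('cap',TOP[c]-.006,TOP[c]+.006)):
            Q=P[(P[:,2]>lo)&(P[:,2]<hi)]
            if len(Q)<8: continue
            # keep main cluster
            md=np.median(Q[:,:2],0); Q=Q[np.linalg.norm(Q[:,:2]-md,axis=1)<.06]
            (cx,cy),(w,hh),a=cv2.minAreaRect((Q[:,:2]*1000).astype(np.float32))
            out[c,nm]=Q
            print(c,nm,len(Q),'mean',Q.mean(0).round(4),'rect',round(cx),round(cy),'size',round(w),round(hh),'ang',round(a))
    return out
if __name__=='__main__':
    for n in('scene','side'):
        z=np.load(n+'0.npz'); print(n); measure(z['im'],z['X'])
        # everything standing 2..11 cm
        X=z['X']; k=(X[...,2]>.012)&(X[...,2]<.12)&(X[...,0]>.2)&(X[...,0]<.85)&(abs(X[...,1])<.65)&(z['d']>0)
        g=np.zeros((1300,650),np.uint8); ij=(X[k][:,:2]*1000); g[(ij[:,1]+650).astype(int),(ij[:,0]-200).astype(int)]=1
        g=cv2.dilate(g,np.ones((5,5)))
        N,l,st,ce=cv2.connectedComponentsWithStats(g)
        for i in range(1,N):
            if st[i,4]>300: print('  blob x',st[i,0]+200,st[i,0]+st[i,2]+200,'y',st[i,1]-650,st[i,1]+st[i,3]-650)
E
python3 m.py
```

```text
scene
blue tray 571 mean [0.8385 0.3353 0.0098] rect 823 336 size 96 60 ang 81
blue cap 202 mean [0.6333 0.1376 0.075 ] rect 632 138 size 34 38 ang 67
red tray 909 mean [ 0.6045 -0.0035  0.0044] rect 601 -2 size 70 84 ang 76
red cap 179 mean [0.6218 0.2785 0.077 ] rect 620 280 size 33 37 ang 59
yellow tray 590 mean [0.4405 0.3065 0.0047] rect 441 306 size 79 85 ang 60
yellow cap 272 mean [ 0.4596 -0.0059  0.0574] rect 457 -5 size 46 49 ang 51
green tray 466 mean [ 0.4361 -0.1484  0.0044] rect 437 -148 size 66 69 ang 76
green cap 81 mean [ 0.4671 -0.3043  0.0803] rect 467 -304 size 23 25 ang 59
  blob x 790 838 y -434 -364
  blob x 451 491 y -326 -282
  blob x 609 655 y -317 -266
  blob x 763 850 y -258 -83
  blob x 428 487 y -35 23
  blob x 749 850 y 31 207
  blob x 609 659 y 111 164
  blob x 414 475 y 136 192
  blob x 597 649 y 252 308
  blob x 781 850 y 283 514
  blob x 610 674 y 338 405
  blob x 256 296 y 491 549
  blob x 409 520 y 547 649
side
blue tray 917 mean [ 0.6039 -0.1388  0.0053] rect 604 -139 size 78 74 ang 63
blue cap 150 mean [0.6294 0.1345 0.0756] rect 631 137 size 39
[... 173 characters left out ...]
ean [0.441  0.3057 0.0045] rect 441 305 size 83 78 ang 73
yellow cap 328 mean [ 0.4552 -0.0091  0.0579] rect 456 -8 size 47 44 ang 64
green tray 817 mean [ 0.4372 -0.1501  0.0052] rect 437 -150 size 69 64 ang 68
green cap 195 mean [ 0.4647 -0.3074  0.0796] rect 465 -306 size 27 23 ang 65
  blob x 823 850 y -519 -485
  blob x 763 821 y -437 -370
  blob x 443 488 y -329 -287
  blob x 600 650 y -320 -271
  blob x 748 850 y -261 -85
  blob x 426 482 y -36 20
  blob x 742 850 y 27 208
  blob x 603 654 y 109 159
  blob x 417 472 y 133 193
  blob x 589 646 y 248 298
  blob x 781 850 y 278 520
  blob x 606 672 y 333 397
  blob x 265 316 y 449 471
  blob x 263 345 y 513 549
  blob x 412 516 y 543 650
```

```bash
cat > ang.py <<'E'
from h import *
from m import masks
def sq(Q,s,near):  # fit a square footprint outline (side s) by brute force: few points outside, extreme coverage
    best=[]
    for a in np.radians(np.arange(0,90,1)):
        u=np.array([[np.cos(a),np.sin(a)],[-np.sin(a),np.cos(a)]])@Q.T
        lo,hi=np.percentile(u,2,axis=1),np.percentile(u,98,axis=1)
        best.append(((hi-lo).sum(),np.degrees(a),(hi-lo).round(4)))
    return min(best,key=lambda t:t[0])
for n in('scene','side'):
    z=np.load(n+'0.npz'); X=z['X']; m=masks(z['im'])
    T=X[m['red']]; T=T[(abs(T[:,2]-.005)<.006)&(np.hypot(T[:,0]-.605,T[:,1]+.004)<.06)]
    print(n,'tray',sq(T[:,:2],.07,0))
    k=(np.hypot(X[...,0]-.619,X[...,1]-.2775)<.045)&(X[...,2]>.008)&(X[...,2]<.052)
    B=X[k][:,:2]; print(' body',len(B),sq(B,.044,0),B.min(0),B.max(0))
    nb=np.array([0,0])
    # face normals by pixel gradients of X
    G=cv2.GaussianBlur(X.astype(np.float32),(5,5),0)
    n_=np.cross(np.gradient(G,axis=1),np.gradient(G,axis=0)); n_/=np.linalg.norm(n_,axis=2,keepdims=True)
    kk=cv2.erode(k.astype(np.uint8),np.ones((3,3)))>0
    v=n_[kk]; v=v[abs(v[:,2])<.4]; a=np.degrees(np.arctan2(v[:,1],v[:,0]))%90
    print(' normals mod90',np.histogram(a,bins=9,range=(0,90))[0], 'circ mean',(np.degrees(np.angle(np.exp(4j*np.radians(a)).mean()))/4)%90)
z=np.load('scene0.npz')['im'];y=np.load('side0.npz')['im']
a=cv2.resize(z[180:275,235:455],None,fx=3.5,fy=3.1,interpolation=2);b=cv2.resize(y[95:255,200:340],None,fx=2,fy=2,interpolation=2)
b=cv2.copyMakeBorder(b,0,0,0,a.shape[1]-b.shape[1],0)
cv2.imwrite('pics/c1.png',np.vstack([a[:280],b])[...,::-1])
E
python3 ang.py
```

```text
scene tray (np.float64(0.13568550806652363), np.float64(77.0), array([0.0659, 0.0698]))
 body 461 (np.float64(0.08536918787956788), np.float64(11.0), array([0.0415, 0.0438])) [0.60293633 0.25401499] [0.64681722 0.30555456]
 normals mod90 [ 72 135  28   9   8   7   9  16  11] circ mean 11.782953
side tray (np.float64(0.13558742304367644), np.float64(74.0), array([0.0696, 0.066 ]))
 body 310 (np.float64(0.08570255768380733), np.float64(11.0), array([0.0427, 0.043 ])) [0.59117185 0.25060921] [0.6420174  0.29542158]
 normals mod90 [38 76 14 13  5 12  3  4  5] circ mean 14.845287
```

View pics/c1.png

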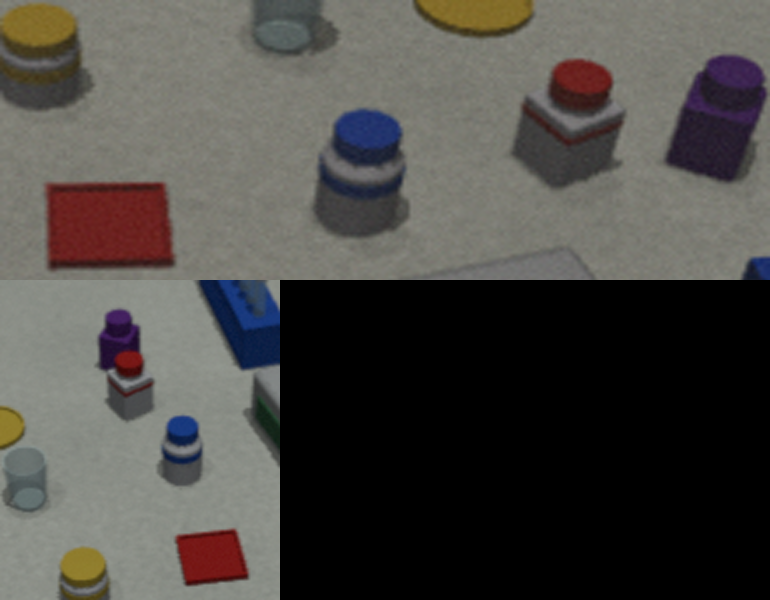

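The square bottle's sides lie at about 11.5° and the red tray's at about -14.5°. I'll start with green and turn the closing line to x.

step_arm --increments '[[[3.2, 3.0, -0.6], [0, 0, 7.65]], [[3.2, 3.0, -0.6], [0, 0, 7.65]], [[3.2, 3.0, -0.6], [0, 0, 7.65]], [[3.2, 3.0, -0.6], [0, 0, 7.65]], [[3.2, 3.0, -0.6], [0, 0, 7.65]], [[3.2, 3.0, -0.6], [0, 0, 7.65]], [[3.2, 3.0, -0.6], [0, 0, 7.65]], [[3.2, 3.0, -0.6], [0, 0, 7.65]], [[3.2, 3.0, -0.6], [0, 0, 7.65]], [[3.2, 3.0, -0.6], [0, 0, 7.65]]]' --fingers 1 --grip_force 20

```text
clock: 1.15
tool_pos: [0.467, -0.3065, 0.1784]
eef_rot: [0.705, 0.709, -0.0, -0.0]
contact_force: [0.4, -0.4, -0.1]
opening: 1.0
finger_force: 0.0
```

step_arm --increments '[[[-0.1, 0.05, -2.0], [0, 0, 0]], [[0, 0, -2.0], [0, 0, 0]], [[0, 0, -2.0], [0, 0, 0]], [[0, 0, -2.0], [0, 0, 0]], [[0, 0, -2.0], [0, 0, 0]], [[0, 0, -2.0], [0, 0, 0]], [[0, 0, -1.5], [0, 0, 0]], [[0, 0, -1.0], [0, 0, 0]], [[0, 0, -1.0], [0, 0, 0]], [[0, 0, 0], [0, 0, 0]]]'

```text
clock: 2.15
tool_pos: [0.4645, -0.3069, 0.0228]
eef_rot: [0.707, 0.707, -0.0, -0.001]
contact_force: [-0.7, -0.1, 0.6]
opening: 1.005
finger_force: 0.0
```

step_arm --increments '[[[0, 0, 0], [0, 0, 0]], [[0, 0, 0], [0, 0, 0]], [[0, 0, 0], [0, 0, 0]], [[0, 0, 0], [0, 0, 0]], [[0, 0, 0], [0, 0, 0]], [[0, 0, 0], [0, 0, 0]], [[0, 0, 0], [0, 0, 0]], [[0, 0, 0], [0, 0, 0]], [[0, 0, 0], [0, 0, 0]], [[0, 0, 0], [0, 0, 0]]]' --fingers 0 --grip_force 20

```text
clock: 3.15
tool_pos: [0.465, -0.3073, 0.0238]
eef_rot: [0.707, 0.707, -0.0, 0.0]
contact_force: [0.6, 0.2, 2.2]
opening: 0.451
finger_force: 20.0
```

step_arm --increments '[[[0, 0, 1.5], [0, 0, 0]], [[0, 0, 2.0], [0, 0, 0]], [[0, 0, 2.5], [0, 0, 0]], [[-0.4, 2.0, 0], [0, 0, 0]], [[-0.4, 2.3, 0], [0, 0, 0]], [[-0.4, 2.3, 0], [0, 0, 0]], [[-0.4, 2.3, 0], [0, 0, 0]], [[-0.4, 2.3, 0], [0, 0, 0]], [[-0.4, 2.3, 0], [0, 0, 0]], [[-0.4, 2.3, 0], [0, 0, 0]]]'

```text
clock: 4.15
tool_pos: [0.4369, -0.1482, 0.0837]
eef_rot: [0.707, 0.707, 0.0, -0.0]
contact_force: [-0.9, -0.0, -1.6]
opening: 0.45
finger_force: 20.0
```

step_arm --increments '[[[0, 0, 0], [0, 0, 0]], [[0, 0, 0], [0, 0, 0]], [[0, 0, -1.0], [0, 0, 0]], [[0, 0, -1.0], [0, 0, 0]], [[0, 0, -1.0], [0, 0, 0]], [[0, 0, -1.0], [0, 0, 0]], [[0, 0, -0.5], [0, 0, 0]], [[0, 0, -0.5], [0, 0, 0]], [[0, 0, 0], [0, 0, 0]], [[0, 0, 0], [0, 0, 0]]]'

```text
clock: 5.15
tool_pos: [0.4371, -0.1495, 0.0339]
eef_rot: [0.707, 0.707, 0.0, 0.0]
contact_force: [-0.1, 0.2, -0.4]
opening: 0.446
finger_force: 20.0
```

```bash
python3 - <<'E'
from h import *
from m import *
im,d,X=look('side','s1.png'); o=measure(im,X); print(r.get_state()['tool_pos'])
cv2.imwrite('pics/s1c.png',cv2.resize(im[200:400,160:380],None,fx=2.5,fy=2.5)[...,::-1])
E
```

```text
blue tray 913 mean [ 0.6039 -0.1388  0.0053] rect 603 -139 size 78 75 ang 75
blue cap 95 mean [0.6344 0.1317 0.0758] rect 636 132 size 40 20 ang 62
red tray 680 mean [ 0.6087 -0.0033  0.0051] rect 606 -5 size 73 73 ang 74
yellow tray 510 mean [0.4383 0.306  0.0047] rect 436 305 size 85 69 ang 78
green tray 393 mean [ 0.4348 -0.1637  0.0056] rect 436 -160 size 47 66 ang 83
green cap 31 mean [ 0.4372 -0.1595  0.0812] rect 438 -159 size 21 6 ang 1
[ 0.43713872 -0.14943874  0.03397362]
```

View pics/s1c.png

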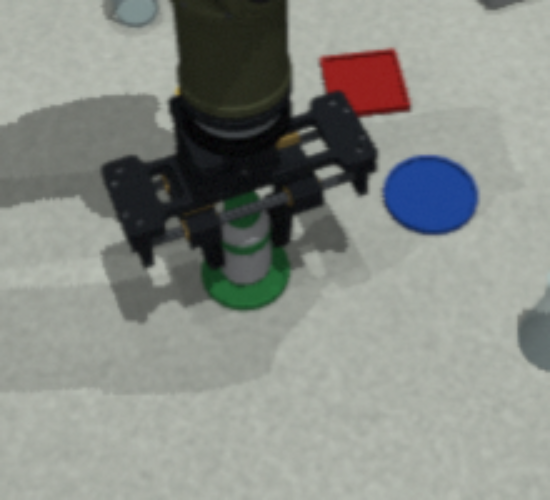

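The crop shows the green bottle held upright over the centre of its tray at (245,270). I'll lower it and release.

step_arm --increments '[[[0, 0, -0.3], [0, 0, 0]], [[0, 0, -0.3], [0, 0, 0]], [[0, 0, -0.1], [0, 0, 0]], [[0, 0, 0], [0, 0, 0]], [[0, 0, 0], [0, 0, 0]], [[0, 0, 0], [0, 0, 0]], [[0, 0, 0], [0, 0, 0]], [[0, 0, 0], [0, 0, 0]], [[0, 0, 0], [0, 0, 0]], [[0, 0, 0], [0, 0, 0]]]'

```text
clock: 6.2
tool_pos: [0.4373, -0.1493, 0.0277]
eef_rot: [0.707, 0.707, 0.0, 0.001]
contact_force: [-1.3, 0.6, 11.9]
opening: 0.442
finger_force: 20.0
```

step_arm --increments '[[[0, 0, 0], [0, 0, 0]], [[0, 0, 0], [0, 0, 0]], [[0, 0, 0], [0, 0, 0]], [[0, 0, 0], [0, 0, 0]], [[0, 0, 0], [0, 0, 0]], [[0, 0, 1.0], [0, 0, 0]], [[0, 0, 2.0], [0, 0, 0]], [[0, 0, 3.0], [0, 0, 0]], [[0, 0, 3.0], [0, 0, 0]], [[0, 0, 3.0], [0, 0, 0]]]' --fingers 1

```text
clock: 7.2
tool_pos: [0.4366, -0.1492, 0.1478]
eef_rot: [0.707, 0.707, -0.0, -0.0]
contact_force: [0.1, -0.6, -0.3]
opening: 0.997
finger_force: 0.0
```

step_arm --increments '[[[0.4, 2.8, 0], [0, 0, 0]], [[0.4, 2.8, 0], [0, 0, 0]], [[0.4, 2.8, 0], [0, 0, 0]], [[0.4, 2.8, 0], [0, 0, 0]], [[0.4, 3.0, 0], [0, 0, 0]], [[0, 0, 0], [0, 0, 0]], [[0, 0, -3.0], [0, 0, 0]], [[0, 0, -3.0], [0, 0, 0]], [[0, 0, -1.0], [0, 0, 0]], [[0, 0, 0], [0, 0, 0]]]'

```text
clock: 8.2
tool_pos: [0.4558, -0.008, 0.0754]
eef_rot: [0.707, 0.707, -0.002, -0.001]
contact_force: [-0.7, -0.8, 0.2]
opening: 0.999
finger_force: 0.0
```

```bash
python3 - <<'E'
from h import *
from m import *
im,d,X=look('scene','sc2.png'); o=measure(im,X); print(r.get_state()['tool_pos'])
E
```

```text
blue tray 587 mean [0.8387 0.3348 0.0097] rect 825 336 size 97 58 ang 80
blue cap 213 mean [0.6339 0.1371 0.075 ] rect 633 138 size 33 38 ang 67
red tray 913 mean [ 0.6047 -0.0034  0.0044] rect 601 -2 size 70 82 ang 76
red cap 176 mean [0.6219 0.2781 0.0771] rect 620 280 size 33 37 ang 58
yellow tray 589 mean [0.4406 0.3067 0.0047] rect 440 306 size 80 84 ang 64
yellow cap 122 mean [ 0.4594 -0.0171  0.0575] rect 458 -17 size 22 41 ang 75
green tray 178 mean [ 0.4472 -0.1562  0.0051] rect 445 -150 size 67 54 ang 73
green cap 65 mean [ 0.44   -0.1462  0.0838] rect 440 -146 size 23 23 ang 66
[ 0.45636633 -0.00791277  0.07624653]
```

step_arm --increments '[[[0, 0.1, -1.5], [0, 0, 0]], [[0, 0, -1.5], [0, 0, 0]], [[0, 0, -1.0], [0, 0, 0]], [[0, 0, -1.0], [0, 0, 0]], [[0, 0, -0.8], [0, 0, 0]], [[0, 0, -0.5], [0, 0, 0]], [[0, 0, 0], [0, 0, 0]], [[0, 0, 0], [0, 0, 0]], [[0, 0, 0], [0, 0, 0]], [[0, 0, 0], [0, 0, 0]]]'

```text
clock: 9.25
tool_pos: [0.4579, -0.0064, 0.0162]
eef_rot: [0.707, 0.707, -0.0, -0.0]
contact_force: [-0.5, -1.0, -0.2]
opening: 0.997
finger_force: 0.0
```

step_arm --increments '[[[0, 0, 0], [0, 0, 0]], [[0, 0, 0], [0, 0, 0]], [[0, 0, 0], [0, 0, 0]], [[0, 0, 0], [0, 0, 0]], [[0, 0, 0], [0, 0, 0]], [[0, 0, 0], [0, 0, 0]], [[0, 0, 0], [0, 0, 0]], [[0, 0, 0], [0, 0, 0]], [[0, 0, 0], [0, 0, 0]], [[0, 0, 0], [0, 0, 0]]]' --fingers 0

```text
clock: 10.25
tool_pos: [0.4575, -0.0064, 0.0158]
eef_rot: [0.707, 0.707, -0.001, -0.001]
contact_force: [-0.1, -0.6, 1.2]
opening: 0.577
finger_force: 20.0
```

step_arm --increments '[[[0, 0, 1.5], [0, 0, 0]], [[0, 0, 2.5], [0, 0, 0]], [[0, 0, 3.0], [0, 0, 0]], [[0, 0, 2.0], [0, 0, 0]], [[0, 0, 1.0], [0, 0, 0]], [[0, 0, 0], [0, 0, 0]], [[0, 0, 0], [0, 0, 0]], [[0, 0, 0], [0, 0, 0]], [[0, 0, 0], [0, 0, 0]], [[0, 0, 0], [0, 0, 0]]]'

```text
clock: 11.25
tool_pos: [0.4573, -0.0062, 0.1153]
eef_rot: [0.707, 0.707, -0.001, -0.001]
contact_force: [-0.3, 0.7, -1.3]
opening: 0.577
finger_force: 20.0
```

step_arm --increments '[[[-0.2, 3.0, 0], [0, 0, 0]], [[-0.2, 3.2, 0], [0, 0, 0]], [[-0.2, 3.2, 0], [0, 0, 0]], [[-0.2, 3.2, 0], [0, 0, 0]], [[-0.2, 3.2, 0], [0, 0, 0]], [[-0.2, 3.2, 0], [0, 0, 0]], [[-0.2, 3.2, 0], [0, 0, 0]], [[-0.2, 3.2, 0], [0, 0, 0]], [[0, 3.2, 0], [0, 0, 0]], [[0, 2.6, 0], [0, 0, 0]]]'

```text
clock: 12.25
tool_pos: [0.441, 0.3079, 0.1156]
eef_rot: [0.706, 0.708, -0.001, -0.001]
contact_force: [-0.2, 0.2, -1.2]
opening: 0.576
finger_force: 20.0
```

step_arm --increments '[[[0, 0, 0], [0, 0, 0]], [[0, 0, -1.0], [0, 0, 0]], [[0, 0, -2.0], [0, 0, 0]], [[0, 0, -2.0], [0, 0, 0]], [[0, 0, -1.5], [0, 0, 0]], [[0, 0, -1.0], [0, 0, 0]], [[0, 0, -0.5], [0, 0, 0]], [[0, 0, -0.5], [0, 0, 0]], [[0, 0, 0], [0, 0, 0]], [[0, 0, 0], [0, 0, 0]]]'

```text
clock: 13.25
tool_pos: [0.4419, 0.3057, 0.0312]
eef_rot: [0.707, 0.707, -0.0, -0.0]
contact_force: [0.2, 0.6, -0.5]
opening: 0.577
finger_force: 20.0
```

step_arm --increments '[[[0, 0, -0.3], [0, 0, 0]], [[0, 0, -0.3], [0, 0, 0]], [[0, 0, -0.3], [0, 0, 0]], [[0, 0, -0.2], [0, 0, 0]], [[0, 0, -0.1], [0, 0, 0]], [[0, 0, 0], [0, 0, 0]], [[0, 0, 0], [0, 0, 0]], [[0, 0, 0], [0, 0, 0]], [[0, 0, 0], [0, 0, 0]], [[0, 0, 0], [0, 0, 0]]]'

```text
clock: 14.25
tool_pos: [0.4416, 0.3056, 0.0198]
eef_rot: [0.707, 0.707, -0.001, -0.0]
contact_force: [-0.9, -1.3, 11.0]
opening: 0.585
finger_force: 20.0
```

step_arm --increments '[[[0, 0, 0], [0, 0, 0]], [[0, 0, 0], [0, 0, 0]], [[0, 0, 0], [0, 0, 0]], [[0, 0, 0], [0, 0, 0]], [[0, 0, 0], [0, 0, 0]], [[0, 0, 1.0], [0, 0, 0]], [[0, 0, 2.0], [0, 0, 0]], [[0, 0, 3.0], [0, 0, 0]], [[0, 0, 3.0], [0, 0, 0]], [[0, 0, 3.0], [0, 0, 0]]]' --fingers 1

```text
clock: 15.25
tool_pos: [0.4414, 0.3054, 0.1406]
eef_rot: [0.707, 0.707, -0.001, -0.001]
contact_force: [0.0, -0.3, 0.1]
opening: 1.003
finger_force: 0.0
```

step_arm --increments '[[[2.4, -2.1, 0], [0, 0, 0]], [[2.4, -2.1, 0], [0, 0, 0]], [[2.4, -2.1, 0], [0, 0, 0]], [[2.4, -2.1, 0], [0, 0, 0]], [[2.4, -2.1, 0], [0, 0, 0]], [[2.4, -2.1, 0], [0, 0, 0]], [[2.4, -2.1, 0], [0, 0, 0]], [[2.2, -2.1, 0], [0, 0, 0]], [[0, 0, -2.0], [0, 0, 0]], [[0, 0, -1.0], [0, 0, 0]]]'

```text
clock: 16.25
tool_pos: [0.6315, 0.136, 0.1081]
eef_rot: [0.708, 0.706, -0.001, -0.001]
contact_force: [-0.3, 0.3, 0.2]
opening: 1.0
finger_force: 0.0
```

```bash
python3 - <<'E'
from h import *
from m import *
for n in('scene','side'):
    im,d,X=look(n,n+'3.png'); print(n); o=measure(im,X)
print(r.get_state()['tool_pos'])
E
```

```text
scene
blue tray 575 mean [0.839  0.3354 0.0098] rect 826 336 size 96 57 ang 79
blue cap 186 mean [0.6329 0.1355 0.0749] rect 630 136 size 29 39 ang 63
red tray 914 mean [ 0.6046 -0.0035  0.0044] rect 602 -3 size 71 82 ang 75
red cap 180 mean [0.6223 0.2781 0.0769] rect 621 279 size 34 36 ang 25
yellow tray 90 mean [0.4467 0.3046 0.0054] rect 449 303 size 80 46 ang 73
yellow cap 215 mean [0.4484 0.3035 0.0606] rect 445 306 size 42 48 ang 62
green tray 163 mean [ 0.4468 -0.1598  0.0049] rect 446 -152 size 66 50 ang 65
green cap 62 mean [ 0.4395 -0.1464  0.0838] rect 439 -146 size 21 25 ang 82
side
blue tray 912 mean [ 0.604  -0.1387  0.0052] rect 604 -139 size 79 74 ang 65
blue cap 142 mean [0.6291 0.1338 0.0755] rect 630 135 size 35 33 ang 67
red tray 767 mean [ 0.6049 -0.0054  0.0053] rect 605 -5 size 74 71 ang 76
yellow tray 250 mean [0.437  0.2926 0.005 ] rect 439 298 size 71 78 ang 76
yellow cap 206 mean [0.4425 0.2999 0.0604] rect 443 303 size 44 47 ang 14
green tray 406 mean [ 0.4337 -0.1602  0.0058] rect 435 -155 size 59 65 ang 73
green cap 151 mean [ 0.4375 -0.1508  0.0825] rect 438 -149 size 26 24 ang 69
[0.62985625 0.13774753 0.10766644]
```

View pics/side3.png

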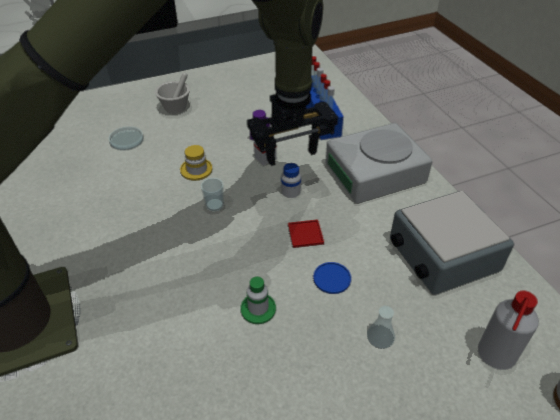

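The side view shows green at (257,295) and yellow at (195,160) standing in their trays. Blue, at (291,180), is right under the gripper.

step_arm --increments '[[[0, 0, -1.5], [0, 0, 0]], [[0, 0, -2.0], [0, 0, 0]], [[0, 0, -2.0], [0, 0, 0]], [[0, 0, -1.5], [0, 0, 0]], [[0, 0, -1.0], [0, 0, 0]], [[0, 0, -0.5], [0, 0, 0]], [[0, 0, 0], [0, 0, 0]], [[0, 0, 0], [0, 0, 0]], [[0, 0, 0], [0, 0, 0]], [[0, 0, 0], [0, 0, 0]]]'

```text
clock: 17.35
tool_pos: [0.6321, 0.1377, 0.0246]
eef_rot: [0.707, 0.707, -0.0, -0.0]
contact_force: [0.8, 0.5, 0.3]
opening: 1.005
finger_force: 0.0
```

step_arm --increments '[[[0, 0, 0], [0, 0, 0]], [[0, 0, 0], [0, 0, 0]], [[0, 0, 0], [0, 0, 0]], [[0, 0, 0], [0, 0, 0]], [[0, 0, 0], [0, 0, 0]], [[0, 0, 0], [0, 0, 0]], [[0, 0, 0], [0, 0, 0]], [[0, 0, 0], [0, 0, 0]], [[0, 0, 0], [0, 0, 0]], [[0, 0, 0], [0, 0, 0]]]' --fingers 0

```text
clock: 18.35
tool_pos: [0.6314, 0.1376, 0.0238]
eef_rot: [0.707, 0.707, -0.001, -0.001]
contact_force: [-0.9, -0.4, 0.7]
opening: 0.538
finger_force: 20.0
```

step_arm --increments '[[[0, 0, 1.5], [0, 0, 0]], [[0, 0, 2.5], [0, 0, 0]], [[0, 0, 3.0], [0, 0, 0]], [[0, 0, 2.0], [0, 0, 0]], [[0, 0, 1.0], [0, 0, 0]], [[0, 0, 0], [0, 0, 0]], [[0, 0, 0], [0, 0, 0]], [[0, 0, 0], [0, 0, 0]], [[0, 0, 0], [0, 0, 0]], [[0, 0, 0], [0, 0, 0]]]'

```text
clock: 19.35
tool_pos: [0.6312, 0.1376, 0.123]
eef_rot: [0.707, 0.707, -0.001, -0.001]
contact_force: [-0.8, -0.4, -0.6]
opening: 0.536
finger_force: 20.0
```

step_arm --increments '[[[-0.3, -2.7, 0], [0, 0, 0]], [[-0.3, -2.8, 0], [0, 0, 0]], [[-0.3, -2.8, 0], [0, 0, 0]], [[-0.3, -2.8, 0], [0, 0, 0]], [[-0.3, -2.8, 0], [0, 0, 0]], [[-0.3, -2.8, 0], [0, 0, 0]], [[-0.3, -2.8, 0], [0, 0, 0]], [[-0.3, -2.8, 0], [0, 0, 0]], [[-0.3, -2.8, 0], [0, 0, 0]], [[0, -2.6, 0], [0, 0, 0]]]'

```text
clock: 20.35
tool_pos: [0.604, -0.141, 0.1235]
eef_rot: [0.707, 0.707, -0.001, -0.001]
contact_force: [0.0, 0.5, -1.1]
opening: 0.535
finger_force: 20.0
```

step_arm --increments '[[[0, 0, 0], [0, 0, 0]], [[0, 0, -1.0], [0, 0, 0]], [[0, 0, -2.0], [0, 0, 0]], [[0, 0, -2.0], [0, 0, 0]], [[0, 0, -1.5], [0, 0, 0]], [[0, 0, -1.0], [0, 0, 0]], [[0, 0, -0.5], [0, 0, 0]], [[0, 0, -0.5], [0, 0, 0]], [[0, 0, 0], [0, 0, 0]], [[0, 0, 0], [0, 0, 0]]]'

```text
clock: 21.35
tool_pos: [0.6051, -0.1394, 0.0393]
eef_rot: [0.707, 0.707, -0.0, -0.0]
contact_force: [-0.4, -0.7, -1.2]
opening: 0.533
finger_force: 20.0
```

step_arm --increments '[[[0, 0, -0.3], [0, 0, 0]], [[0, 0, -0.3], [0, 0, 0]], [[0, 0, -0.3], [0, 0, 0]], [[0, 0, -0.2], [0, 0, 0]], [[0, 0, -0.1], [0, 0, 0]], [[0, 0, 0], [0, 0, 0]], [[0, 0, 0], [0, 0, 0]], [[0, 0, 0], [0, 0, 0]], [[0, 0, 0], [0, 0, 0]], [[0, 0, 0], [0, 0, 0]]]'

```text
clock: 22.35
tool_pos: [0.6045, -0.1394, 0.0277]
eef_rot: [0.707, 0.707, -0.001, -0.0]
contact_force: [-2.4, 0.2, 5.6]
opening: 0.534
finger_force: 20.0
```

step_arm --increments '[[[0, 0, 0], [0, 0, 0]], [[0, 0, 0], [0, 0, 0]], [[0, 0, 0], [0, 0, 0]], [[0, 0, 0], [0, 0, 0]], [[0, 0, 0], [0, 0, 0]], [[0, 0, 1.0], [0, 0, 0]], [[0, 0, 2.0], [0, 0, 0]], [[0, 0, 3.0], [0, 0, 0]], [[0, 0, 3.0], [0, 0, 0]], [[0, 0, 3.0], [0, 0, 0]]]' --fingers 1

```text
clock: 23.35
tool_pos: [0.6046, -0.1393, 0.1487]
eef_rot: [0.707, 0.707, -0.001, -0.0]
contact_force: [0.0, 0.2, 0.3]
opening: 1.0
finger_force: 0.0
```

step_arm --increments '[[[0.1, 4.2, 0], [0, 0, 1.2]], [[0.1, 4.2, 0], [0, 0, 1.2]], [[0.2, 4.2, 0], [0, 0, 1.2]], [[0.2, 4.2, 0], [0, 0, 1.2]], [[0.2, 4.2, 0], [0, 0, 1.2]], [[0.2, 4.2, 0], [0, 0, 1.2]], [[0.2, 4.2, 0], [0, 0, 1.2]], [[0.2, 4.2, 0], [0, 0, 1.2]], [[0.1, 4.2, 0], [0, 0, 1.2]], [[0, 4.0, 0], [0, 0, 1.2]]]'

```text
clock: 24.35
tool_pos: [0.6195, 0.2807, 0.1477]
eef_rot: [0.629, 0.778, -0.0, -0.0]
contact_force: [0.4, 0.1, 0.2]
opening: 0.997
finger_force: 0.0
```

```bash
python3 - <<'E'
from h import *
from m import *
for n in('scene','side'):
    im,d,X=look(n,n+'4.png'); print(n); o=measure(im,X)
print(r.get_state()['tool_pos'],r.get_state()['eef_rot'])
E
```

```text
scene
blue tray 718 mean [0.845  0.3663 0.0102] rect 839 367 size 118 39 ang 81
blue cap 257 mean [ 0.6102 -0.1385  0.0785] rect 607 -138 size 35 37 ang 66
red tray 914 mean [ 0.6047 -0.0034  0.0043] rect 603 -3 size 70 81 ang 76
red cap 178 mean [0.6224 0.278  0.077 ] rect 621 279 size 35 35 ang 5
yellow tray 257 mean [0.4525 0.2967 0.005 ] rect 449 301 size 79 70 ang 55
yellow cap 217 mean [0.448  0.3039 0.0607] rect 445 305 size 46 46 ang 10
green tray 170 mean [ 0.4461 -0.1576  0.0049] rect 445 -150 size 66 54 ang 74
green cap 59 mean [ 0.4403 -0.1461  0.0841] rect 441 -146 size 21 24 ang 78
side
blue tray 337 mean [ 0.5995 -0.1463  0.0052] rect 602 -141 size 59 75 ang 56
blue cap 234 mean [ 0.6028 -0.1429  0.0791] rect 605 -139 size 38 36 ang 71
red tray 774 mean [ 0.6052 -0.0052  0.0051] rect 606 -6 size 73 73 ang 77
red cap 110 mean [0.6174 0.2756 0.0775] rect 618 276 size 35 30 ang 69
yellow tray 252 mean [0.4363 0.2918 0.005 ] rect 439 297 size 71 79 ang 79
yellow cap 209 mean [0.4421 0.3004 0.0605] rect 443 304 size 47 44 ang 75
green tray 407 mean [ 0.4339 -0.1604  0.0058] rect 436 -155 size 59 66 ang 73
green cap 149 mean [ 0.4371 -0.1509  0.0825] rect 438 -149 size 27 24 ang 69
[0.61696208 0.2880135  0.14832119] [ 0.62550724  0.7802082   0.00230867 -0.0032453 ]
```

View pics/scene4.png

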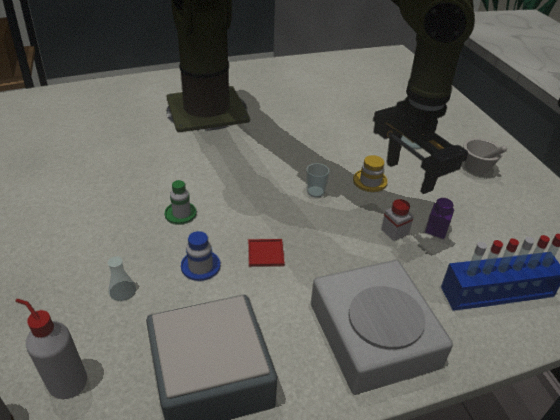

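The scene view shows blue at (200,255) in its tray, with flask and beaker where they were. Red at (399,218) is last.

step_arm --increments '[[[0, 0, 0], [0, 0, 0]], [[0, 0, 0], [0, 0, 0]], [[0, 0, -1.5], [0, 0, 0]], [[0, 0, -2.0], [0, 0, 0]], [[0, 0, -2.0], [0, 0, 0]], [[0, 0, -2.0], [0, 0, 0]], [[0, 0, -2.0], [0, 0, 0]], [[0, 0, -1.5], [0, 0, 0]], [[0, 0, -1.0], [0, 0, 0]], [[0, 0, -0.5], [0, 0, 0]]]'

```text
clock: 25.45
tool_pos: [0.6193, 0.2782, 0.0206]
eef_rot: [0.629, 0.777, -0.001, -0.001]
contact_force: [-0.8, 0.2, 0.7]
opening: 0.997
finger_force: 0.0
```

step_arm --increments '[[[0, 0, 0], [0, 0, 0]], [[0, 0, 0], [0, 0, 0]], [[0, 0, 0], [0, 0, 0]], [[0, 0, 0], [0, 0, 0]], [[0, 0, 0], [0, 0, 0]], [[0, 0, 0], [0, 0, 0]], [[0, 0, 0], [0, 0, 0]], [[0, 0, 0], [0, 0, 0]], [[0, 0, 0], [0, 0, 0]], [[0, 0, 0], [0, 0, 0]]]' --fingers 0

```text
clock: 26.45
tool_pos: [0.6196, 0.2787, 0.0221]
eef_rot: [0.629, 0.777, -0.001, -0.0]
contact_force: [-0.9, -0.3, 4.0]
opening: 0.493
finger_force: 20.0
```

step_arm --increments '[[[0, 0, 1.5], [0, 0, 0]], [[0, 0, 2.5], [0, 0, 0]], [[0, 0, 3.0], [0, 0, 0]], [[0, 0, 2.0], [0, 0, 0]], [[0, 0, 1.0], [0, 0, 0]], [[0, 0, 0], [0, 0, 0]], [[0, 0, 0], [0, 0, 0]], [[0, 0, 0], [0, 0, 0]], [[0, 0, 0], [0, 0, 0]], [[0, 0, 0], [0, 0, 0]]]'

```text
clock: 27.45
tool_pos: [0.6193, 0.2785, 0.121]
eef_rot: [0.629, 0.777, -0.001, -0.001]
contact_force: [-0.0, -0.6, -2.0]
opening: 0.494
finger_force: 20.0
```

step_arm --increments '[[[-0.2, -2.8, 0], [0, 0, -2.6]], [[-0.2, -2.8, 0], [0, 0, -2.6]], [[-0.2, -2.8, 0], [0, 0, -2.6]], [[-0.2, -2.8, 0], [0, 0, -2.6]], [[-0.2, -2.8, 0], [0, 0, -2.6]], [[-0.2, -2.8, 0], [0, 0, -2.6]], [[-0.2, -2.9, 0], [0, 0, -2.6]], [[0, -2.9, 0], [0, 0, -2.6]], [[0, -2.9, 0], [0, 0, -2.6]], [[0, -2.8, 0], [0, 0, -2.6]]]'

```text
clock: 28.45
tool_pos: [0.6055, -0.0056, 0.1216]
eef_rot: [0.789, 0.615, -0.001, -0.001]
contact_force: [-0.2, 0.7, -1.1]
opening: 0.497
finger_force: 20.0
```

step_arm --increments '[[[0, 0, 0], [0, 0, 0]], [[0, 0, -1.0], [0, 0, 0]], [[0, 0, -2.0], [0, 0, 0]], [[0, 0, -2.0], [0, 0, 0]], [[0, 0, -1.5], [0, 0, 0]], [[0, 0, -1.0], [0, 0, 0]], [[0, 0, -0.5], [0, 0, 0]], [[0, 0, 0], [0, 0, 0]], [[0, 0, 0], [0, 0, 0]], [[0, 0, 0], [0, 0, 0]]]'

```text
clock: 29.45
tool_pos: [0.6063, -0.0042, 0.0426]
eef_rot: [0.788, 0.616, 0.0, -0.0]
contact_force: [-0.1, -0.8, -1.6]
opening: 0.498
finger_force: 20.0
```

```bash
python3 - <<'E'
from h import *
from m import *
im,d,X=look('scene','sc5.png'); im2=r.snapshot('side')[0]
print(r.get_state()['tool_pos'],r.get_state()['eef_rot'])
cv2.imwrite('pics/c5.png',np.hstack([cv2.resize(i,None,fx=2.5,fy=2.5,interpolation=2) for i in(im[170:310,190:340],im2[150:290,235:385])])[...,::-1])
E
```

```text
[ 0.60613715 -0.00438413  0.04253291] [ 7.88006642e-01  6.15666673e-01 -1.29274726e-04 -2.50093621e-04]
```

View pics/c5.png

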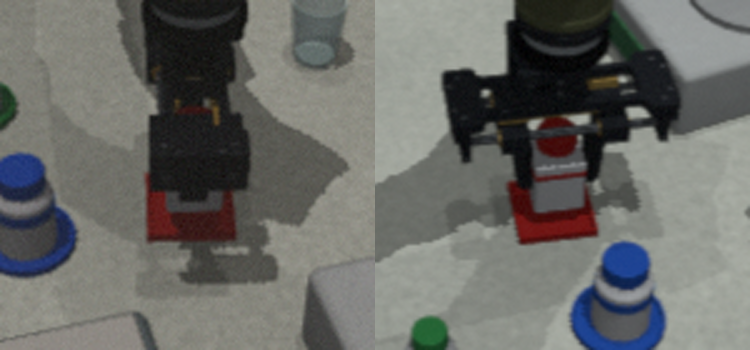

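The crop shows the square bottle centred over the red tray, at (192,200) on the left half and (555,190) on the right, with its sides parallel to it. I'll lower it 1.6 cm.

step_arm --increments '[[[0, 0, -0.5], [0, 0, 0]], [[0, 0, -0.4], [0, 0, 0]], [[0, 0, -0.3], [0, 0, 0]], [[0, 0, -0.2], [0, 0, 0]], [[0, 0, -0.2], [0, 0, 0]], [[0, 0, 0], [0, 0, 0]], [[0, 0, 0], [0, 0, 0]], [[0, 0, 0], [0, 0, 0]], [[0, 0, 0], [0, 0, 0]], [[0, 0, 0], [0, 0, 0]]]'

```text
clock: 30.55
tool_pos: [0.6056, -0.0043, 0.0261]
eef_rot: [0.788, 0.616, -0.001, -0.001]
contact_force: [-2.3, -0.0, 5.0]
opening: 0.499
finger_force: 20.0
```

step_arm --increments '[[[0, 0, 0], [0, 0, 0]], [[0, 0, 0], [0, 0, 0]], [[0, 0, 0], [0, 0, 0]], [[0, 0, 0], [0, 0, 0]], [[0, 0, 0], [0, 0, 0]], [[0, 0, 1.0], [0, 0, 0]], [[0, 0, 2.0], [0, 0, 0]], [[0, 0, 3.0], [0, 0, 0]], [[0, 0, 3.0], [0, 0, 0]], [[0, 0, 3.0], [0, 0, 0]]]' --fingers 1

```text
clock: 31.55
tool_pos: [0.6056, -0.0043, 0.1477]
eef_rot: [0.788, 0.616, -0.0, -0.001]
contact_force: [0.0, -0.3, 0.2]
opening: 0.998
finger_force: 0.0
```

step_arm --increments '[[[0, 4.0, 2.0], [0, 0, 0]], [[0, 4.0, 2.0], [0, 0, 0]], [[0, 4.0, 2.0], [0, 0, 0]], [[0, 4.0, 2.0], [0, 0, 0]], [[0, 4.0, 0], [0, 0, 0]], [[0, 4.0, 0], [0, 0, 0]], [[0, 0, 0], [0, 0, 0]], [[0, 0, 0], [0, 0, 0]], [[0, 0, 0], [0, 0, 0]], [[0, 0, 0], [0, 0, 0]]]'

```text
clock: 32.55
tool_pos: [0.6062, 0.2334, 0.2259]
eef_rot: [0.789, 0.615, -0.001, 0.0]
contact_force: [-0.9, 0.4, 0.1]
opening: 1.002
finger_force: 0.0
```

```bash
python3 - <<'E'
from h import *
from m import *
for n in('scene','side'):
    im,d,X=look(n,n+'6.png'); print(n); o=measure(im,X)
    cv2.imwrite('pics/c6%s.png'%n,cv2.resize(im[140:320,80:420],None,fx=2,fy=2,interpolation=2)[...,::-1])
E
```

```text
scene
blue tray 740 mean [0.8447 0.3654 0.0102] rect 839 367 size 118 39 ang 81
blue cap 254 mean [ 0.6101 -0.1387  0.0785] rect 607 -138 size 35 38 ang 68
red tray 394 mean [ 0.6157 -0.0116  0.0047] rect 606 -4 size 70 73 ang 75
red cap 230 mean [ 0.6111 -0.0037  0.0803] rect 609 -2 size 33 37 ang 74
yellow tray 254 mean [0.4527 0.297  0.0049] rect 449 301 size 79 69 ang 53
yellow cap 216 mean [0.4486 0.3038 0.0607] rect 444 307 size 45 49 ang 40
green tray 179 mean [ 0.4463 -0.1566  0.005 ] rect 446 -151 size 66 55 ang 72
green cap 65 mean [ 0.4403 -0.1466  0.0841] rect 441 -147 size 21 22 ang 63
side
blue tray 342 mean [ 0.5994 -0.1468  0.0052] rect 602 -141 size 61 75 ang 56
blue cap 232 mean [ 0.6034 -0.1429  0.0789] rect 605 -141 size 35 35 ang 62
red tray 361 mean [ 0.5963 -0.0162  0.0055] rect 606 -6 size 73 72 ang 76
red cap 167 mean [ 0.6051 -0.0078  0.0805] rect 606 -6 size 35 34 ang 8
yellow tray 251 mean [0.4364 0.2919 0.0048] rect 439 297 size 71 78 ang 77
yellow cap 208 mean [0.4425 0.3006 0.0605] rect 443 303 size 46 46 ang 17
green tray 409 mean [ 0.4338 -0.1603  0.0056] rect 436 -155 size 58 66 ang 72
green cap 147 mean [ 0.4374 -0.1509  0.0827] rect 438 -150 size 26 24 ang 38
```

View pics/c6scene.png

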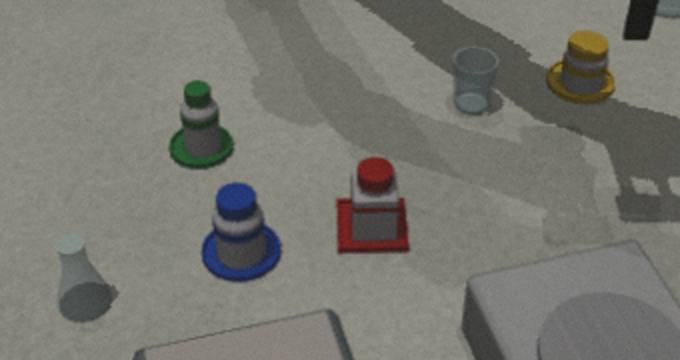

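The crop shows all four bottles standing in their trays: green (200,130), blue (238,235), red (375,210) with its sides parallel, and yellow (585,75). All are within a few mm of centre and at seated height, and the gripper is clear.

```bash
python3 -c "
from plant import r
print(r.finish_job())"
```

```text
the job is handed in; nothing more can be done
None
```

I handed the job in at about 33 s: all four bottles stand upright in their own trays, within a few mm of centre, the square one parallel to its tray. The flask and beaker look unmoved; the judge returned no verdict.

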